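# Lay the straightedge flush against the panel edge

### The job

Pick up the steel straightedge by its red grip and lay it flat on the bench, flush along the yellow-marked edge of the green-painted panel (not the blue one) and about centred on that edge, ready for scribing. Either long side of the straightedge may touch the panel. Then let go of it.

Things in the scene. Friction and masses are not known exactly. Their poses are not given: they have to be found in the camera images.
- straightedge_grip (a point): Loose 0.32 kg straightedge: steel strip 200 long, 30 wide, 8 mm thick, with an upright red grip on its centre line, 80 long, 14 mm thick (foot 16), up to 49 mm above the underside. The point: grip centre, above the strip's centre, 32 mm above its underside. y runs along the strip, x across it (long sides at x = -15 and 15 mm), z up. Same either way round.
- panel_edge (a point): Green-painted metal front panel with cut-outs, 160 x 100 x 10 mm thick, fixed to the bench. The point: middle of its 160 mm edge marked by a yellow line, at bench height; this edge faces roughly to the robot. x points into the panel, square to the edge (panel at x = 0 to 100 mm; the straightedge belongs on the -x side), y along the edge, z up.
- blue_panel: A panel of the same shape painted blue, fixed to the bench; not the one to use. Origin at the centre of its underside, x at right angles to its marked edge, which lies at x = -50 mm, z up.

How it is judged:
At the end, for the whole second after the job is handed in: The straightedge lies flat on the bench (grip centre 27 to 37 mm high, tilt under 0.1 rad) against the green panel's yellow-marked edge: centre line 10 to 25 mm in front of it (gap under 10 mm), parallel within 10 degrees, centred within 30 mm (x of straightedge_grip in the frame of panel_edge between -0.025 and -0.01 m and y of straightedge_grip in the frame of panel_edge between -0.03 and 0.03 m and angle between the y axis of straightedge_grip and the y axis of panel_edge, either way round below 0.175 rad and height (world z) of straightedge_grip between 0.027 and 0.037 m and angle between straightedge_grip's own z axis and vertical below 0.1 rad); the robot touches nothing.
It also fails if it takes over 32 s, if anything falls off the work surface, if the arm or the gripper's body presses on something with over 40 N, if the wrist force passes 120 N, or if a joint passes its speed limit or range.

### The arm

A 6-joint arm with a two-finger parallel gripper is mounted at the origin on a cart in front of the work surface, level with it; the furniture and walls round the work are solid. World frame = base frame: x ahead of the robot, y to its left, z up, the work surface at z = 0. Lengths are in m, angles in rad, forces in N, time in s.
With the tool pointing down it reaches from about 0.325 to 0.775 m from the base axis. Payload 5.5 kg.
Tool frame: the origin (TCP) lies between the finger pads; the fingertips stand 8 mm ahead of it and the grasp point (between the pads) lies 11 mm behind it (tcp_to_tips is the distance from the TCP to the fingertips, in m); z points along the fingers, y is the direction in which the jaws open and shut (so a half turn about z gives the same grasp; the last joint's range is limited). The gripper opens to 88 mm and grips with 3 to 60 N. Pads are 20 mm wide; open, the fingers measure 115 mm over their backs; the gripper's body (75 mm by 178 mm) begins 61 mm behind the grasp point.
Start: joints at [-1.276, 0.091, 1.231, -0, 1.82, -0.057], TCP at [0.207, -0.563, 0.231] pointing down, gripper open.
Joint ranges: [-2.87, 2.87], [-0.86, 2.18], [0.17, 2.46], [-1.51, 4.65], [0.06, 2.69], [-2.65, 2.65]. Speed limits (rad/s): [2.57, 2.57, 3.01, 3.14, 3.14, 3.14].

### API

Orientations are given as a unit quaternion [w, x, y, z].
In Python, from bench import * gives the robot as it stands. Calls block until the motion is done:
- move_to(position, orientation): joint-space move of the TCP to a pose.
- move_l(position, speed=0.15, orientation=None): straight line of the TCP; orientation=None keeps the orientation; speed is the mean speed in m/s.
- movej(angles): joint-space move.
- gripper_open() and close(): open the fingers fully, or close them until they stop; the grip force is fixed at half the most.
- hold(seconds).
- inverse_kinematics(position, orientation): joint angles nearest the present ones, or None.
- state(): the state.
- get_image(name): name is "side" or "top"; returns a dict with "frame" (420x560x3 uint8, blue, green, red), "depth" (420x560 float32, m along the optical axis (not along the pixel's ray), 0 where there is no reading), "camera_matrix" (3x3 intrinsics, pixels), "view" (4x4, takes a point from world to camera coordinates). Camera axes: x right, y up, looking along -z (the intrinsics and any distortion apply to the point x, -y, -z); pixel columns grow to the right and rows downward; lengths in m; the calibration is good to about 2 mm. A picture is of the moment at which its call begins.
A pose or a line that the arm cannot do raises IKError and nothing moves.
- job_done(): hands the job in, once; it reports no verdict.
The state is a dict: "time": time; "joint_pos": joint angles; "dq": joint speeds; "joint_torque": joint torques, N m; "ee_pos": TCP position; "ee_rot": TCP orientation; "ft_force": force on the tool from outside, world axes, zero at the start; "moment": the same for the moment, N m; "finger_gap": finger opening in m.
Only numpy, scipy, OpenCV 4.12 (cv2) and the standard library are available. Lean on these libraries where they do the work, as an engineer would, in place of code of your own. Each camera call takes 0.05 s, during which the arm holds its last target. There are 200 camera calls.

## Working session

There is one attempt and no reset: what is moved stays moved. The work goes in short steps, each a Python script; the robot and the scene stay as the last script left them, time stands still between calls to the robot, and variables do not carry over. Pictures are saved under pics/ and viewed, about 8 in all and at most 12, crops included, and the job is handed in when it is done.

```bash
mkdir -p pics; ls; python3 - <<'E'
from bench import *
import cv2,numpy as np
for n in("top","side"):
    d=get_image(n); cv2.imwrite(f"pics/{n}0.png",d["frame"]); np.savez(f"{n}0.npz",**d)
    print(n,d["camera_matrix"].tolist(),np.round(d["view"],4).tolist(),[k for k in d])
s=state();print(s["time"],s["ee_pos"],s["ee_rot"],s["finger_gap"])
E
```

```text
pics
top [[397.6368399929311, 0.0, 281.6336941697281], [0.0, 397.6368399929311, 204.86092218445944], [0.0, 0.0, 1.0]] [[-0.0108, -0.9999, -0.0086, 0.0065], [0.9883, -0.012, 0.1521, -0.5501], [-0.1522, -0.0068, 0.9883, -0.8169], [0.0, 0.0, 0.0, 1.0]] ['frame', 'depth', 'camera_matrix', 'view']
side [[456.7881014725571, 0.0, 287.79407605182644], [0.0, 456.7881014725571, 220.0508792098695], [0.0, 0.0, 1.0]] [[-0.9662, -0.2569, 0.0212, 0.5217], [0.1647, -0.5521, 0.8173, -0.154], [-0.1982, 0.7932, 0.5758, -0.9187], [0.0, 0.0, 0.0, 1.0]] ['frame', 'depth', 'camera_matrix', 'view']
0.1 [ 0.20669212 -0.56301816  0.22963709] [-8.51205810e-04  9.84567276e-01  1.75004409e-01 -1.09301201e-04] 0.08763788608076035
```

View pics/top0.png

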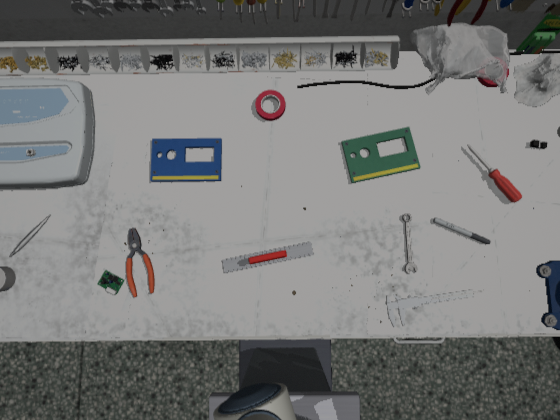

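View pics/side0.png

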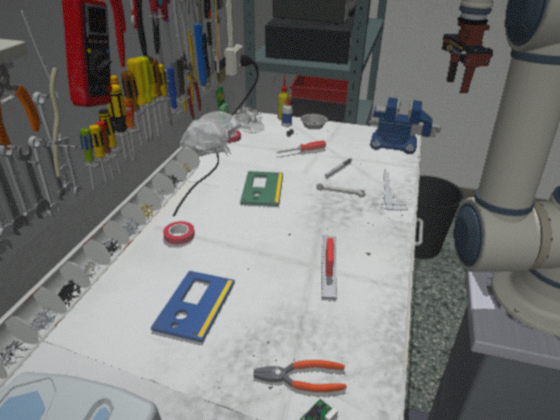

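The top view shows the straightedge at about (268,257) with its red grip, the green panel at (380,155) with its yellow edge from (346,180) to (419,172), and the blue panel at (186,160). The side view shows the same layout, and the front of the green panel looks clear except for the spanner at (407,243) in the top view.

```bash
cat > h.py <<'E'
import cv2,numpy as np
def ray(d,uv,z):
    uv=np.atleast_2d(uv).astype(float);K=d["camera_matrix"];V=d["view"];R=V[:3,:3];c=-R.T@V[:3,3]
    p=np.c_[(uv[:,0]-K[0,2])/K[0,0],-(uv[:,1]-K[1,2])/K[1,1],-np.ones(len(uv))]@R
    return c+p*((z-c[2])/p[:,2])[:,None]
def mask(d,lo,hi,box):
    h=cv2.cvtColor(d["frame"],cv2.COLOR_BGR2HSV); m=cv2.inRange(h,lo,hi)
    if lo[0]==0: m|=cv2.inRange(h,(170,)+lo[1:],(180,)+hi[1:])
    o=np.zeros_like(m);x0,y0,x1,y1=box;o[y0:y1,x0:x1]=m[y0:y1,x0:x1]
    n,l,s,_=cv2.connectedComponentsWithStats(o); return (l==1+np.argmax(s[1:,4])).astype(np.uint8)
def rect(d,m,z):
    v,u=np.nonzero(m);P=ray(d,np.c_[u,v],z)[:,:2]
    b=cv2.boxPoints(cv2.minAreaRect((P*1000).astype(np.float32)))/1000
    e=[b[1]-b[0],b[2]-b[1]];e.sort(key=np.linalg.norm)
    a=np.arctan2(e[1][1],e[1][0])
    return b.mean(0),(a+np.pi)%np.pi,np.linalg.norm(e[1]),np.linalg.norm(e[0]),b
E
python3 - <<'E'
from h import *
np.set_printoptions(precision=4,suppress=True)
B={"top":dict(r=(215,235,320,280),y=(335,120,430,190)),"side":dict(r=(315,225,345,300),y=(235,165,290,210))}
for n in B:
    d=dict(np.load(n+"0.npz")); R=d["view"][:3,:3];print(n,"cam",-R.T@d["view"][:3,3])
    m=mask(d,(0,120,90),(8,255,255),B[n]["r"]);r=rect(d,m,.047 if n=="top" else .04);print("grip",m.sum(),r)
    m=mask(d,(20,120,90),(34,255,255),B[n]["y"]);r=rect(d,m,.01);print("yellow",m.sum(),r)
    m=mask(d,(20,80,40),(90,255,255),B[n]["y"]);r=rect(d,m,.01);print("panel",m.sum(),r)
d=dict(np.load("top0.npz"));print(d["depth"][250:264:2,240:300:6])
a=cv2.resize(d["frame"][115:285,200:440],None,fx=3.3,fy=3.3,interpolation=cv2.INTER_CUBIC);cv2.imwrite("pics/c1.png",a)
E
```

```text
top cam [ 0.4194 -0.0056  0.8911]
grip 249 (array([0.4394, 0.0315], dtype=float32), np.float32(1.7635812), np.float32(0.07920094), np.float32(0.01390555), array([[ 0.425 ,  0.069 ],
       [ 0.4402, -0.0087],
       [ 0.4538, -0.006 ],
       [ 0.4387,  0.0717]], dtype=float32))
yellow 231 (array([ 0.6282, -0.2348], dtype=float32), np.float32(1.7746626), np.float32(0.14892372), np.float32(0.008211928), array([[ 0.6091, -0.1628],
       [ 0.6393, -0.3086],
       [ 0.6473, -0.3069],
       [ 0.6172, -0.1611]], dtype=float32))
panel 2294 (array([ 0.6689, -0.226 ], dtype=float32), np.float32(1.7745725), np.float32(0.15915309), np.float32(0.09810796), array([[ 0.6047, -0.158 ],
       [ 0.6369, -0.3139],
       [ 0.733 , -0.294 ],
       [ 0.7008, -0.1382]], dtype=float32))
side cam [0.3473 0.7777 0.6438]
grip 207 (array([0.4398, 0.0446], dtype=float32), np.float32(1.739373), np.float32(0.12072991), np.float32(0.011443015), array([[ 0.424 ,  0.1031],
       [ 0.4443, -0.0159],
       [ 0.4555, -0.014 ],
       [ 0.4353,  0.1051]], dtype=float32))
yellow 96 (array([ 0.6306, -0.2402], dtyp
[... 268 characters left out ...]
t32(1.861618), np.float32(0.15044475), np.float32(0.061941057), array([[ 0.6   , -0.1685],
       [ 0.6431, -0.3126],
       [ 0.7024, -0.2949],
       [ 0.6593, -0.1508]], dtype=float32))
[[0.885  0.8878 0.8847 0.8871 0.886  0.8771 0.8794 0.8411 0.8783 0.88  ]
 [0.8837 0.8828 0.8854 0.8778 0.8769 0.8401 0.8357 0.8402 0.875  0.8773]
 [0.884  0.8794 0.8789 0.8762 0.8367 0.8386 0.8385 0.8361 0.8748 0.878 ]
 [0.8789 0.8792 0.8382 0.8352 0.8387 0.836  0.8332 0.8416 0.     0.8752]
 [0.8792 0.877  0.8344 0.8358 0.8376 0.8352 0.8728 0.8776 0.8784 0.8828]
 [0.876  0.8755 0.8341 0.8362 0.8429 0.8762 0.8749 0.8739 0.882  0.881 ]
 [0.877  0.8752 0.8358 0.871  0.8758 0.875  0.8823 0.8797 0.8821 0.8844]]
```

View pics/c1.png

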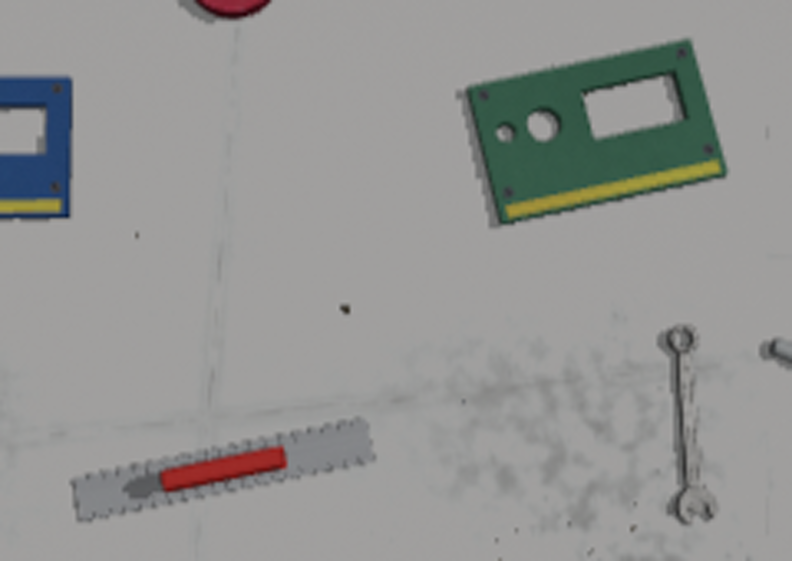

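```bash
cat >> h.py <<'E'
def quat(a): return [0,np.cos(a/2),np.sin(a/2),0]
AG=1.7636; AP=1.7746
E
python3 - <<'E'
from h import *; from bench import *
np.set_printoptions(precision=3,suppress=True)
c=[.4394,.0315];E=[.6199,-.2361]
q0=state()["joint_pos"];best=None
for k in(0,-np.pi):
    js=[inverse_kinematics([*p,z],quat(a+k)) for p,a in((c,AG),(E,AP)) for z in(.026,.15)]
    print(k,js)
    if all(j is not None for j in js) and (best is None or abs(js[0][5])<best[1]): best=(k,abs(js[0][5]))
k=best[0];print("k",k)
gripper_open();move_to([*c,.12],quat(AG+k));move_l([*c,.026],.1);f0=state()["ft_force"];close()
s=state();print(s["time"],s["ee_pos"],s["finger_gap"],f0,s["ft_force"])
move_l([*c,.09],.1);s=state();print(s["time"],s["ee_pos"],s["finger_gap"],s["ft_force"])
d=get_image("side");cv2.imwrite("pics/s1.png",d["frame"])
E
```

```text
0 [array([-0.006, -0.295,  1.955, -0.   ,  1.481, -0.198]), array([-0.006, -0.349,  1.776, -0.   ,  1.714, -0.198]), array([-0.415,  0.312,  1.345, -0.   ,  1.485, -0.619]), array([-0.415,  0.261,  1.183, -0.   ,  1.697, -0.619])]
-3.141592653589793 [None, None, array([-0.415,  0.312,  1.345, -0.   ,  1.485,  2.523]), array([-0.415,  0.261,  1.183, -0.   ,  1.697,  2.523])]
k 0
4.8417 [0.44  0.032 0.026] 0.013833997827568077 [ 0.131 -0.277  0.385] [1.552 0.183 0.124]
5.6333 [0.439 0.031 0.089] 0.013795998638069084 [-0.139  1.068 -3.5  ]
```

View pics/s1.png

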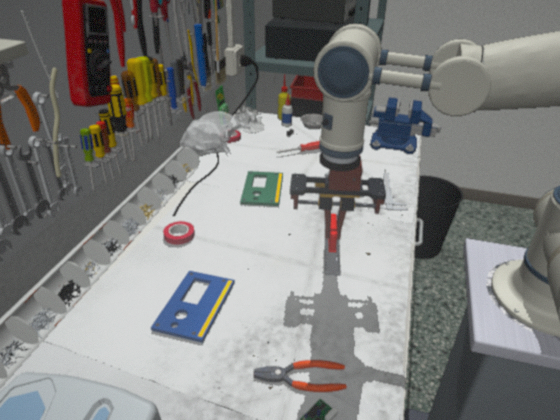

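The side view shows the red grip at (334,230) between the jaws and the strip lifted with its shadow below. The 14 mm gap and about 3.3 N of weight confirm the hold. Next I'll carry it to the panel, lower it just in front of the edge, and slide it in until it touches.

```bash
python3 - <<'E'
from h import *; from bench import *
np.set_printoptions(precision=4,suppress=True)
E=np.array([.6199,-.2361]);n=np.array([np.sin(AP),-np.cos(AP)]);q=quat(AP)
P=lambda x,z:[*(E+x*n),z]
def rep(t):
    s=state();e=s["ee_pos"][:2]-E;print(t,round(s["time"],2),"x",round(e@n*1000,1),"z",s["ee_pos"][2],"gap",s["finger_gap"],"f",s["ft_force"],"fn",round(s["ft_force"][:2]@n,2));return s
move_l(P(-.024,.09),.15,q);rep("above")
move_l(P(-.024,.032),.1)
s=rep("low");z=.032;f0=s["ft_force"][2]
while z>.0245:
    z-=.001;move_l(P(-.024,z),.02);hold(.05);s=rep("dn")
    if s["ft_force"][2]-f0>2: break
b=s["ft_force"][:2]@n;x=-.024
while x<-.011:
    x+=.001;move_l(P(x,z),.02);hold(.05);s=rep("in")
    if s["ft_force"][:2]@n-b<-4: break
for c in("top","side"):
    d=get_image(c);cv2.imwrite(f"pics/{c}2.png",d["frame"]);np.savez(c+"2.npz",**d)
t=d["frame"];cv2.imwrite("pics/c2.png",cv2.resize(t[120:260,200:400],None,fx=4,fy=4,interpolation=cv2.INTER_CUBIC))
E
```

```text
above 7.93 x -24.0 z 0.09017657122419458 gap 0.013962224727455449 f [ 0.1453 -0.1619 -4.0095] fn 0.11
low 8.67 x -23.8 z 0.03241062148587619 gap 0.013953131875266584 f [-0.263   0.7507 -3.5234] fn -0.11
dn 8.97 x -23.7 z 0.03168023898463232 gap 0.014321594538882628 f [ 0.2899  0.3909 -4.0217] fn 0.36
dn 9.27 x -24.0 z 0.029947332404213163 gap 0.014239612374618038 f [ 0.3748 -0.574  -3.8036] fn 0.25
dn 9.57 x -24.1 z 0.028880585215702727 gap 0.013706505137875328 f [ 0.8902 -0.5771 -2.8924] fn 0.76
dn 9.87 x -24.0 z 0.027934500666212718 gap 0.014047676950386103 f [-0.0781  0.2944 -3.5929] fn -0.02
dn 10.17 x -24.0 z 0.0269657921672622 gap 0.013826639256110398 f [ 0.0225  0.0236 -3.4941] fn 0.03
dn 10.47 x -23.9 z 0.02611078818633382 gap 0.014007618041549324 f [-0.4453  0.0605 -2.7946] fn -0.42
dn 10.77 x -23.9 z 0.02610017271789889 gap 0.014134007224667405 f [-4.312   1.3607  5.0989] fn -3.95
in 11.07 x -23.2 z 0.026071348864309056 gap 0.013904830349622144 f [-4.4968  2.0883  6.0181] fn -3.98
in 11.37 x -22.3 z 0.026101374519309384 gap 0.013777486765359103 f [-4.067   0.251   6.2275] f
[... 322 characters left out ...]
 -18.3 z 0.026096631812362082 gap 0.01360988284736845 f [-4.698  -0.5836  5.7267] fn -4.72
in 12.87 x -17.3 z 0.026103699040700135 gap 0.013874223961167562 f [-4.1369 -1.0044  6.0321] fn -4.25
in 13.17 x -16.3 z 0.026079056718740796 gap 0.014286547913591246 f [-3.8187 -0.4174  5.4008] fn -3.82
in 13.47 x -15.3 z 0.026079461351953707 gap 0.01354579748402681 f [-4.9324 -1.2594  6.1044] fn -5.09
in 13.77 x -14.3 z 0.026109099333986766 gap 0.01372079819667623 f [-4.6512 -0.4904  5.2377] fn -4.65
in 14.07 x -13.4 z 0.026108013481910525 gap 0.013991220398724016 f [-4.113  -0.288   6.4388] fn -4.09
in 14.37 x -13.3 z 0.026122738750558008 gap 0.013841317500094263 f [-9.2192 -0.728   6.7013] fn -9.18
```

View pics/c2.png

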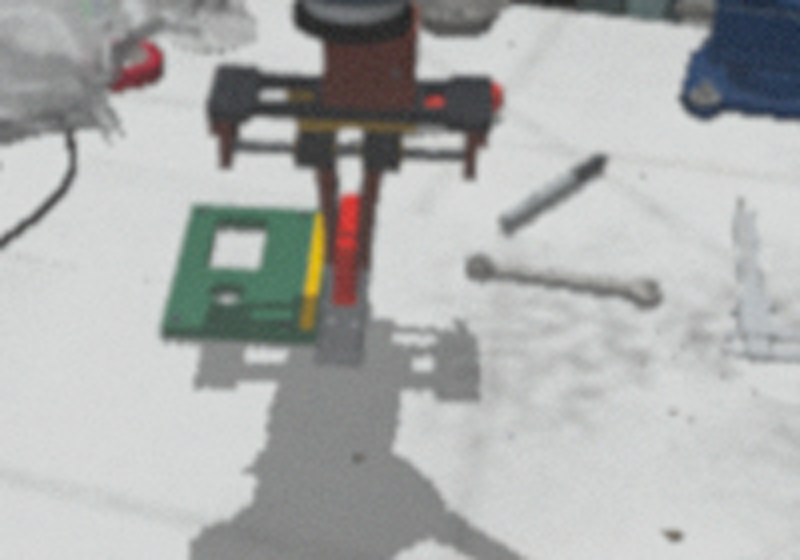

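The crop shows the strip lying against the yellow edge near (335,290), with the grip at (347,250). Force along the edge normal rose from about 4 to 9 N on the last step, while the arm stopped advancing, so it is touching the panel. I'll release, retreat and check.

```bash
python3 - <<'E'
from h import *; from bench import *
np.set_printoptions(precision=4,suppress=True)
gripper_open();s=state();p=s["ee_pos"];print(s["time"],s["finger_gap"],s["ft_force"])
move_l([p[0],p[1],.12],.1);move_to([.42,.2,.25],quat(AG));s=state();print(s["time"],s["ft_force"])
E=np.array([.6199,-.2361]);n=np.array([np.sin(AP),-np.cos(AP)]);t=np.array([np.cos(AP),np.sin(AP)])
for c,zb in(("top",.047),("side",.04)):
    d=get_image(c);cv2.imwrite(f"pics/{c}3.png",d["frame"])
    box=(330,165,430,210) if c=="top" else (265,150,310,215)
    m=mask(d,(0,120,90),(8,255,255),box);g=rect(d,m,zb)
    mm=mask(d,(20,80,40),(90,255,255),(330,120,430,190) if c=="top" else (230,160,290,210));r=rect(d,mm,.01)
    e=g[0]-E;print(c,m.sum(),g[:4],"x,y mm",e@n*1000,e@t*1000,"panel",r[:4])
    x0,y0,x1,y1=(310,110,450,215) if c=="top" else (220,150,360,255)
    cv2.imwrite(f"pics/{c}3c.png",cv2.resize(d["frame"][y0:y1,x0:x1],None,fx=5,fy=5,interpolation=cv2.INTER_CUBIC))
E
```

```text
15.675 0.0877092367422272 [-0.0519 -0.4131  0.2235]
18.575 [ 0.7877  1.6842 -0.2411]
top 226 (array([ 0.6039, -0.2384], dtype=float32), np.float32(1.7588782), np.float32(0.07776641), np.float32(0.018935049)) x,y mm -16.148086119347642 1.0364117510345976 panel (array([ 0.6691, -0.2263], dtype=float32), np.float32(1.774345), np.float32(0.158591), np.float32(0.097242534))
side 81 (array([ 0.5992, -0.2062], dtype=float32), np.float32(1.8284694), np.float32(0.1005846), np.float32(0.013108654)) x,y mm -14.238802175296014 33.433431525715335 panel (array([ 0.6701, -0.2282], dtype=float32), np.float32(1.7714385), np.float32(0.14992844), np.float32(0.09374078))
```

View pics/top3c.png

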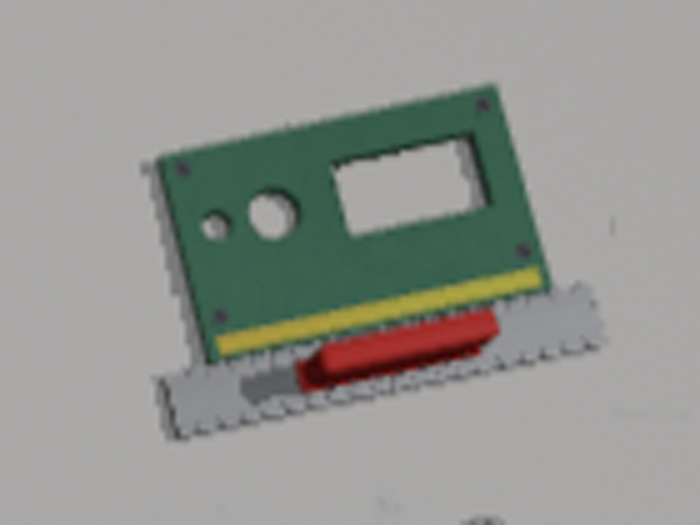

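View pics/side3c.png

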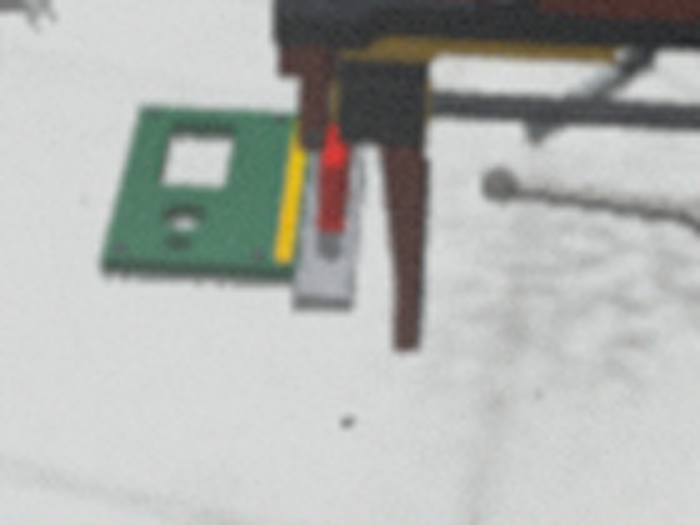

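The top crop shows the strip flush along the yellow edge from (165,405) to (600,320), with the grip about mid-edge. In the side crop the strip lies flat against the panel, but the parked gripper hides part of the grip, so the 33 mm side reading is not valid. I'll hand in.

```bash
python3 - <<'E'
from bench import *
print(state()["time"],state()["ee_pos"]);job_done()
E
```

```text
18.675 [0.42043709 0.19939663 0.24949569]
the job is handed in; nothing more can be done
```

I picked up the straightedge by its red grip and lowered it in front of the green panel. I slid it in until it touched the yellow-marked edge, then let go and moved the arm clear. I handed in at 18.7 s of the 32 s allowed; `job_done()` gives no verdict.

**Last checks (top camera):**
- **Distance:** the centre line is about 16 mm in front of the edge. The true figure should be about 15 mm, because the sliding force showed the strip touching the panel.
- **Centring and angle:** it is about 1 mm off centre along the edge and about 0.016 rad from parallel.
- **Flat:** it looked flat in both views, but I did not measure its height or tilt after letting go.
- **Robot clear:** the gripper was open and at 0.25 m height, away from everything.

**Disagreements:**
- The contact point put the edge about 1.6 mm further in than my first image estimate, which is within the calibration error.
- The final side-view centring check failed: it read 33 mm off centre because the parked gripper hid part of the grip, so I discarded it.

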